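Draw a spring cartridge out to its set mark and hold it

ROBOT

A 6-joint arm with a two-finger parallel gripper is mounted at the origin on a cart in front of the work surface, level with it; the furniture and walls round the work are solid. World frame = base frame: x ahead of the robot, y to its left, z up, the work surface at z = 0. Lengths are in m, angles in degrees, forces in N, time in s.
With the tool pointing down it reaches from about 0.325 to 0.775 m from the base axis. Payload 5.5 kg.
Tool frame: the origin (TCP) lies at the centre of the arm's flange, where the gripper is bolted on; the fingertips stand 182 mm ahead of it and the grasp point (between the pads) lies 163 mm ahead of it; z points along the fingers, y is the line along which they close (so a half turn about z gives the same grasp; the last joint's range is limited). The gripper opens to 88 mm and grips with 3 to 60 N. Pads are 20 mm wide; open, the fingers measure 115 mm over their backs; the gripper's body (75 mm by 178 mm) begins 61 mm behind the grasp point.
Start: joints at [-67.706, 5.22, 70.514, -0, 104.267, -3.249], TCP at [0.259, -0.541, 0.405] pointing down, gripper open.
Joint ranges: [-164.24, 164.24], [-49.07, 125.15], [9.68, 141.18], [-86.29, 266.29], [3.28, 154.24], [-151.56, 151.56]. Speed limits (degrees/s): [147.25, 147.25, 172.46, 180, 180, 180].

INTERFACE

Orientations are given as [roll, pitch, yaw] about the fixed x, y, z axes, in that order (R = Rz(yaw) Ry(pitch) Rx(roll)).
In Python, from station import r gives the robot as it stands. The module is installed in compiled form; this text tells all that it offers. Calls block until the motion is done:
- r.reach(position, orientation): joint-space move of the TCP to a pose.
- r.servo_line(position, rotation=None, speed=0.15): straight line of the TCP; rotation=None keeps the orientation; speed is the mean speed in m/s.
- r.move_joints(angles): joint-space move.
- r.let_go() and r.grab(squeeze=None): open the fingers fully, or close them until they stop; squeeze is the grip in N (None keeps the last).
- r.wait(seconds).
- r.inverse_kinematics(position, orientation): joint angles nearest the present ones, or None.
- r.sense(): the state.
- r.snapshot(name): name is "scene" or "top" or "wrist"; returns a dict with "frame" (420x560x3 uint8, red, green, blue), "fx", "fy", "cx", "cy" (pixels), "R" (3x3) and "t" (3): a world point X has camera coordinates R X + t. Camera axes: x right, y down, z forward; pixel columns grow to the right and rows downward; lengths in m; the calibration is good to about 2 mm. A picture is of the moment at which its call begins. There is no depth.
A pose or a line that the arm cannot do raises r.IKError and nothing moves.
- r.hand_in(): hands the job in; it is judged then, once.
The state is a dict: "clock": time; "joints": joint angles; "joint_vel": joint speeds; "joint_torque": joint torques, N m; "tcp_pos": TCP position; "orientation": TCP orientation; "contact_force": force on the tool from outside, world axes, zero at the start; "torque": the same for the moment, N m; "opening": finger opening in m; "gripper_force": force on a finger pad.
Only numpy, scipy, OpenCV 4.12 (cv2) and the standard library are available. Lean on these libraries where they do the work, as an engineer would, in place of code of your own. Each camera call takes 0.05 s, during which the arm holds its last target. There are 200 camera calls.

TASK

Check the brake pedal's spring cartridge on its test cradle: first swing the steel keeper bar down across the cartridge until it clicks fully shut past its ball detent, so that the cartridge cannot be dragged out. Then take hold of the rod by its neck, behind the end disc, and draw it straight out against its spring until the pointer on top of the cartridge stands level with the small index rider beside the slot. Finish holding it there, still gripping the rod and with the keeper still shut; do not touch the rider, and leave the parts lying around where they are.

Things in the scene. Friction and masses are not known exactly. Their poses are not given: they have to be found in the camera images.
- cradle: Aluminium channel on a dark base plate 124x118x10 mm, fixed to the table at a new place and yaw each time. Origin: underside centre, on the table. x runs along the channel (the rod comes out toward -x, roughly toward the robot), y to the left seen from the robot, z up. The grey cartridge lies loose in it, top 75 mm above the table; pulled with the keeper open it slides out.
- cartridge: Grey housing 115x40x40 mm, loose in the channel. Origin: underside centre, 35 mm above the table, at first above the cradle's origin; same axes. Front face at x=-55 mm, gland nose to -65. A groove across its top (x=23..41 mm, 15 deep) takes the keeper bar with 2 mm of play each way, so it creeps about 2 mm to -x when the rod is pulled.
- keeper_hinge (a point): The keeper's hinge, at x = +32, y = +36, z = 66.5 mm in the cradle's frame. The hinge axis runs along the cradle's x. Axes as the cradle's.
- keeper_tab (a point): Centre of the upper face (when shut) of the thumb tab at the bar's free end, 92 mm from the hinge axis; tab 22 wide, 26 long, 8 mm thick; steel bar 14 wide, 10 thick. Shut, the tab lies beyond the cradle's -y side, 70.5 mm above the table. The detent's post stands on the bar's +x side, 16 to 28 mm nearer the hinge, 10 mm higher than the bar. Axes turn with the bar.
- keeper (a joint): Keeper bar's angle, rad: 0 = shut and level (a hard stop), 1.57 = upright; starts at 1.1 to 1.7. Friction keeps it where it is left (about 1 N at the tab moves it). At about 0.14 it meets the detent's sprung ball and must be pressed down past it (about 5 N at the tab); then it stays at 0.
- rod_neck (a point): Grip point: middle of the rod's free neck, on its axis, 55 mm above the table. Neck: level round steel bar, 14 mm diameter, along the cartridge's x; at the start 44 mm free between gland nose and end disc (36 mm diameter, 9 thick, back face 22 mm to the -x side of this point). Moves with the rod; axes as the cartridge's.
- rod (a joint): How far the rod is drawn out, m: 0 at rest, end stop at 0.060. The spring pulls it back with 7.5 N at rest and 250 N/m more (about 18 N at 42 mm).
- pointer (a point): Top of the pointer, a steel blade 3 mm thick along x that rides in the black slot on the cartridge's top and moves with the rod. At rest at x = +10 mm in the cartridge's frame, 84 mm above the table; it moves toward -x.
- index_mark (a point): Top of the index rider, a dark block 10 mm long in x with a thin steel ridge across its middle, on a rail on the slot's +y side, 9.5 mm beside the pointer's point. Sits tight at a new place each time, 24 to 42 mm to -x from the pointer's rest. Level means: pointer and mark have the same x in the cartridge's frame.
- relay_a: Bystander: black cube relay 27 x 27 x 33 mm. Origin at its underside.
- bearing: Bystander: ball bearing, 47 mm diameter, 14 mm high. Origin at its underside.
- u_bracket: Bystander: piece of square steel tube 50 x 52 x 34 mm. Origin at its underside.
- fuse_box: Bystander: fuse carrier 36 x 85 x 27 mm. Origin at its underside.
- power_pack: Obstacle: tall hydraulic power pack, 178 x 221 mm and 388 mm high, fixed, to the right of the cradle (-y side) and always at the same place. Origin: underside centre. An arm that starts on the robot's right must go round its front (the robot's side, tool within 0.32 m of the base axis) or over it.

How it is judged (in metres and radians):
On the way:
1. the keeper bar is shut past its detent, the rod still at rest (value of joint keeper below 0.045 rad and value of joint rod below 0.006 m), for 0.2 s.
At the end, for the whole second after the job is handed in: The keeper is shut (under 0.045 rad); the pointer is within 5 mm of the index rider's middle (beside the rider) along the cartridge and still, held by the fingers on the rod (over 4 N); the cartridge still lies in its cradle (within 8 mm, tilted less than 0.1 rad) (value of joint keeper below 0.045 rad and x of pointer in the frame of index_mark between -0.005 and 0.005 m and velocity of joint rod between -0.01 and 0.01 m/s and contact force between the fingers and rod above 4 N and x of cartridge in the frame of cradle between -0.008 and 0.008 m and z of cartridge in the frame of cradle below 0.043 m and angle between cartridge's own z axis and vertical below 0.1 rad); the arm keeps its last pose, push and grip.
It fails at once if the rod is pulled while the keeper is open (value of joint keeper above 0.12 rad and value of joint rod above 0.01 m).
It fails at once if the index rider is touched (contact force between any of the fingers, the arm and index above 1 N).
It fails at once if a part lying around is moved more than 30 mm (distance of any of relay_a, bearing, u_bracket, fuse_box from where it was at the start of the episode above 0.03 m).
It also fails if it takes over 58 s, if anything falls off the work surface, if the arm or the gripper's body presses on something with over 40 N, if the wrist force passes 120 N, or if a joint passes its speed limit or range.

## Working session

There is one attempt and no reset: what is moved stays moved. The work goes in short steps, each a Python script; the robot and the scene stay as the last script left them, time stands still between calls to the robot, and variables do not carry over. Pictures are saved under pics/ and viewed, at most 14 in all, crops included, and the job is handed in when it is done.

```bash
mkdir -p pics; python3 - <<'E'
from station import r
import cv2,pickle
for n in("scene","top"):
    s=r.snapshot(n);cv2.imwrite(f"pics/{n}0.png",s["frame"][...,::-1]);pickle.dump(s,open(f"{n}0.pkl","wb"))
    print(n,s["fx"],s["cx"],s["cy"],(-s["R"].T@s["t"]).round(3),s["R"].round(3).tolist())
q=r.sense();print(q["clock"],q["tcp_pos"],q["orientation"],q["contact_force"])
E
```

```text
scene 467.39808540356 274.7769581230356 215.85798401422056 [-0.114  0.49   0.748] [[-0.443, -0.897, 0.014], [-0.602, 0.286, -0.746], [0.665, -0.338, -0.666]]
top 495.35400515764155 281.12243248608786 208.32021473710557 [0.461 0.126 1.394] [[-0.017, -1.0, -0.018], [-0.994, 0.019, -0.107], [0.107, 0.016, -0.994]]
0.1 [ 0.25873232 -0.541413    0.40362828] [-1.79900614e+02 -4.41639259e-03  2.55449103e+01] [ 0.10706687 -0.44138922  0.65145445]
```

View pics/top0.png

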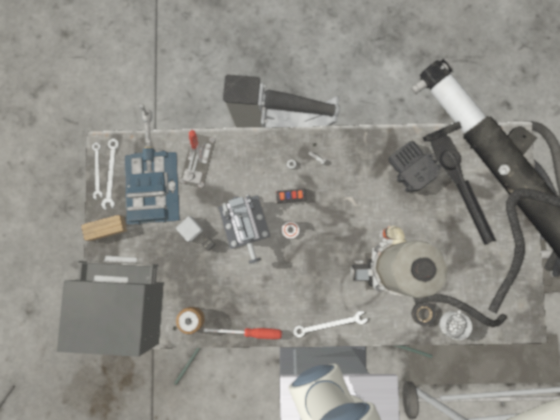

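View pics/scene0.png

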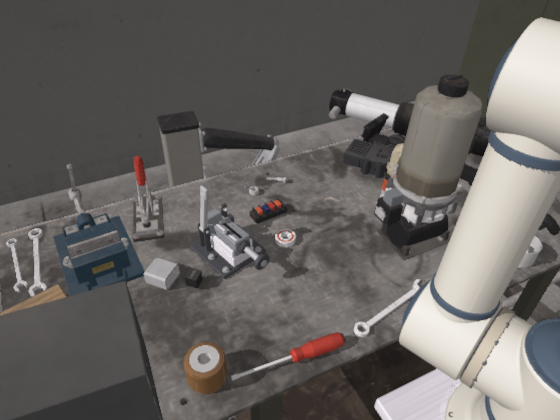

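```bash
cat > h.py <<'E'
import numpy as np,cv2,pickle
def ray(s,u,v):
    d=s["R"].T@np.array([(u-s["cx"])/s["fx"],(v-s["cy"])/s["fy"],1.]);return -s["R"].T@s["t"],d
def onz(s,u,v,z):
    c,d=ray(s,u,v);return c+d*(z-c[2])/d[2]
def proj(s,X):
    p=s["R"]@np.asarray(X,float)+s["t"];return np.array([s["fx"]*p[0]/p[2]+s["cx"],s["fy"]*p[1]/p[2]+s["cy"]])
def tri(s1,p1,s2,p2):
    (a,d),(b,e)=ray(s1,*p1),ray(s2,*p2)
    k=np.linalg.lstsq(np.c_[d,-e],b-a,rcond=None)[0];P,Q=a+k[0]*d,b+k[1]*e
    return (P+Q)/2,np.linalg.norm(P-Q)
E
python3 - <<'E'
from h import *
t=pickle.load(open("top0.pkl","rb"));s=pickle.load(open("scene0.pkl","rb"))
print("plate",onz(t,243,220,.01),"disc",onz(t,253,259,.055),"pack",onz(t,410,268,.3))
a=t["frame"][170:290,170:330];b=s["frame"][170:290,140:300]
cv2.imwrite("pics/crop0.png",np.vstack([cv2.resize(x,None,fx=2.5*1,fy=2.5,interpolation=cv2.INTER_CUBIC) for x in(a,b)])[...,::-1])
E
```

```text
plate [0.57951184 0.25623905 0.01      ] disc [0.4698199  0.22592004 0.055     ] pack [ 0.44294554 -0.13533023  0.3       ]
```

View pics/crop0.png

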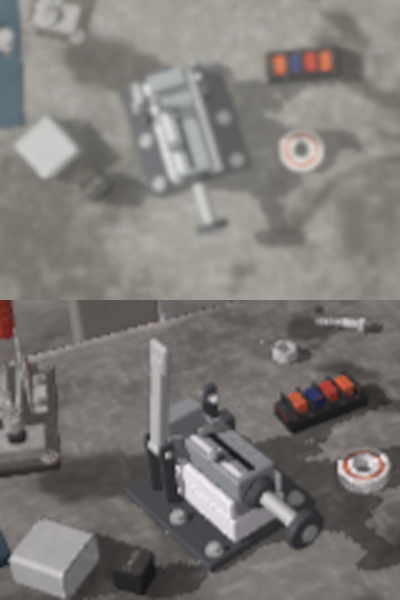

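```bash
python3 - <<'E'
from station import r
from h import *
import math
D=[180,0,15]
for p in([.16,-.28,.66],[.3,.0,.66],[.32,.12,.62],[.45,.2,.45]):
    print(p,r.inverse_kinematics(p,D))
j=r.sense()["joints"]
k=r.inverse_kinematics([.3,-.001,.64],D)
if k is not None:
    k=list(k)
    a=list(k);a[0]=j[0]; r.move_joints(a); print(r.sense()["tcp_pos"])
    r.move_joints(k); print(r.sense()["tcp_pos"])
    r.reach([.46,.21,.45],D)
    s=r.snapshot("wrist");pickle.dump(s,open("w1.pkl","wb"));cv2.imwrite("pics/w1.png",s["frame"][...,::-1])
    q=r.sense();print(q["clock"],q["tcp_pos"],q["joints"],(-s["R"].T@s["t"]).round(3),s["R"].round(2).tolist())
E
```

```text
[0.16, -0.28, 0.66] [-6.63070326e+01 -2.25650220e+01  6.76060534e+01 -2.54444375e-14
  1.34958969e+02  8.69296744e+00]
[0.3, 0.0, 0.66] [-6.50750359e+00 -2.54534287e+01  6.95445681e+01 -2.54444375e-14
  1.35908861e+02  6.84924964e+01]
[0.32, 0.12, 0.62] [ 1.48465314e+01 -2.34101411e+01  7.30062768e+01 -2.54444375e-14
  1.30403864e+02  8.98465314e+01]
[0.45, 0.2, 0.45] [ 2.00034358e+01 -1.04792368e+01  8.11156307e+01 -2.54444375e-14
  1.09363606e+02  9.50034358e+01]
[ 0.14483837 -0.26366136  0.63919503]
[ 0.30046265 -0.00146547  0.63963094]
3.9917 [0.45991318 0.20890859 0.45192951] [ 2.05758215e+01 -8.57776225e+00  7.92262647e+01 -1.92286816e-02
  1.09175951e+02  9.56601563e+01] [0.526 0.226 0.432] [[0.26, -0.97, -0.0], [-0.94, -0.25, 0.25], [-0.24, -0.06, -0.97]]
```

View pics/w1.png

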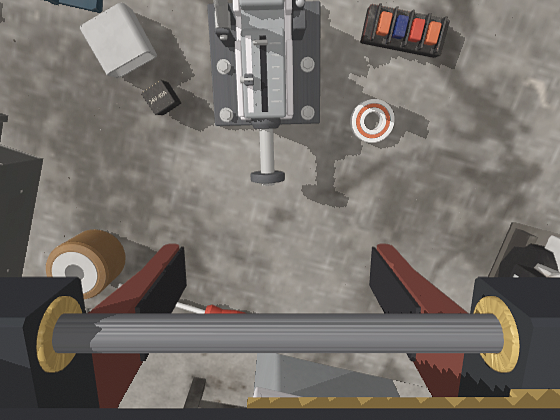

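```bash
python3 - <<'E'
from station import r
from h import *
r.reach([.565,.235,.45],[180,0,15])
s=r.snapshot("wrist");pickle.dump(s,open("w2.pkl","wb"));cv2.imwrite("pics/w2.png",cv2.resize(s["frame"][:330,100:420],None,fx=1.8,fy=1.8,interpolation=cv2.INTER_CUBIC)[...,::-1])
q=r.sense();print(q["clock"],q["tcp_pos"],(-s["R"].T@s["t"]).round(3))
E
```

```text
4.55 [0.56473673 0.23429839 0.45102287] [0.631 0.251 0.431]
```

View pics/w2.png

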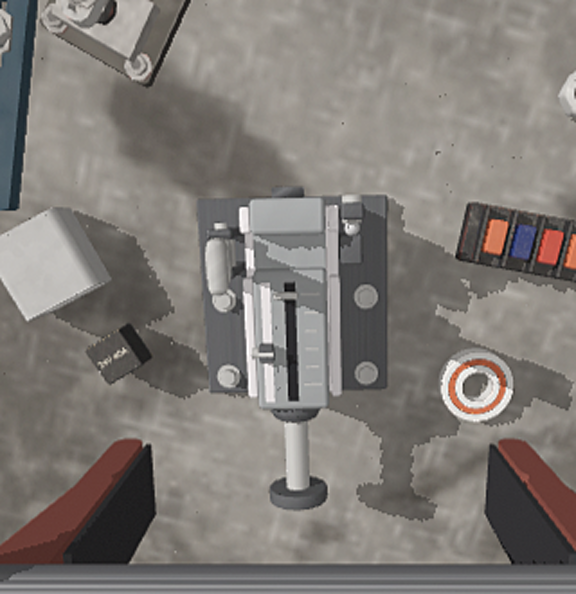

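```bash
python3 - <<'E'
from h import *
s=pickle.load(open("w2.pkl","rb"))
f=lambda x,y,z:onz(s,100+x/1.8,y/1.8,z)
C=np.array([f(*p,.01)[:2] for p in((199,199),(386,196),(387,388),(209,392))])  # +x+y,+x-y,-x-y,-x+y
print(C.round(4),[np.linalg.norm(C[i]-C[i-1]).round(4) for i in range(4)])
c=C.mean(0);v=(C[0]+C[1]-C[2]-C[3]);w=C[0]+C[3]-C[1]-C[2]
y1,y2=np.degrees(np.arctan2(v[1],v[0])),np.degrees(np.arctan2(-w[0],w[1]))
print(c,y1,y2);psi=np.radians((y1+y2)/2);R=np.array([[np.cos(psi),-np.sin(psi)],[np.sin(psi),np.cos(psi)]])
loc=lambda p:(R.T@(p[:2]-c)*1000).round(1)
print("ptr",loc(f(285,296,.084)),loc(f(297,296,.084)),"slot ends",loc(f(290,282,.075)),loc(f(292,400,.075)),"rider",loc(f(264,352,.084)),"disc top",loc(f(299,478,.073)),"keeper tip",loc(f(216,262,.165)),"rod",loc(f(290,425,.062)),loc(f(311,425,.062)))
# edge detection
g=cv2.cvtColor(s["frame"],cv2.COLOR_RGB2GRAY)
m=((g<95)&(np.ptp(s["frame"].astype(int),axis=2)<25)).astype(np.uint8)
for z in(90,):
  x=cv2.resize(s["frame"][140:215,205:295],None,fx=8,fy=8,interpolation=cv2.INTER_CUBIC);cv2.imwrite("pics/z2.png",x[...,::-1])
E
```

```text
[[0.6199 0.3252]
 [0.6511 0.2147]
 [0.5342 0.1798]
 [0.5013 0.2927]] [np.float64(0.1229), np.float64(0.1149), np.float64(0.122), np.float64(0.1176)]
[0.57663092 0.25310723] 16.00416102948852 16.010114086561167
ptr [9.9 2.5] [ 9.8 -3.8] slot ends [16.2  0. ] [-49.5   0.9] rider [-19.9  14.7] disc top [-97.3  -1.6] keeper tip [33.7 25. ] rod [-68.4   3.2] [-68.6  -9.1]
```

View pics/z2.png

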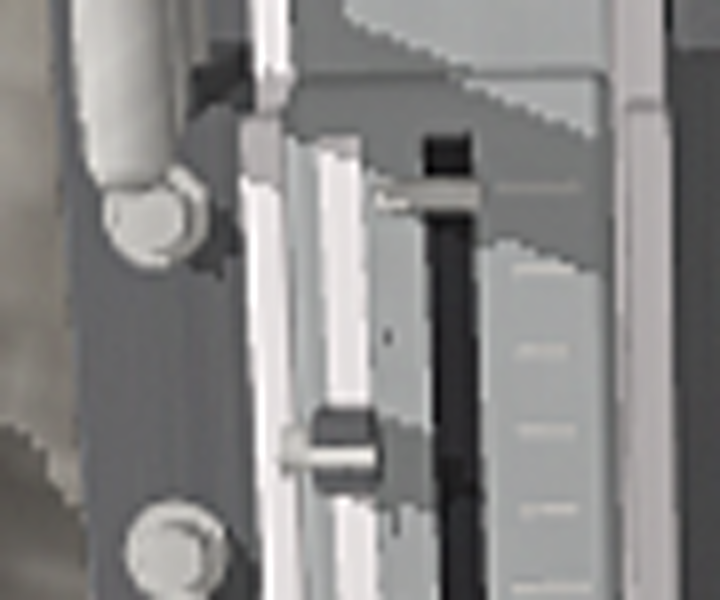

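```bash
cat >> h.py <<'E'
c=np.array([.5766,.2531]);psi=np.radians(16);Rz=np.array([[np.cos(psi),-np.sin(psi)],[np.sin(psi),np.cos(psi)]])
D=[180,0,16]
def P(x,y,zt,L=.182):
    return [*(c+Rz@(np.array([x,y])/1000)),zt/1000+L]
E
python3 - <<'E'
from station import r
from h import *
def F():
    q=r.sense();return q["contact_force"].round(1) if hasattr(q["contact_force"],"round") else q["contact_force"]
X=28
r.grab(5)
r.reach(P(X,75,230),D)
print(r.sense()["opening"],F())
r.servo_line(P(X,75,145),speed=.15)
for th in np.arange(1.6,.2,-.1):
    y=36-92*np.cos(th)+4*np.sin(th);z=66.5+92*np.sin(th)+4*np.cos(th)
    if th>1.5: z=145
    r.servo_line(P(X,y+13.5,min(z,145)),speed=.15)
    if int(th*10)%3==0: print(th.round(2),F())
r.servo_line(P(X,-25,120),speed=.15)
s=r.snapshot("wrist");pickle.dump(s,open("w3.pkl","wb"));cv2.imwrite("pics/w3.png",s["frame"][...,::-1])
print(F(),r.sense()["clock"])
E
```

```text
0.00038086088670258284 [0.4 0.2 0.6]
1.5 [-0.2 -0.2 -1.5]
1.3 [ 0.3 -0.3  0.4]
1.0 [-0.3 -0.1 -0.4]
0.7 [-0.  -0.4 -0.6]
0.4 [-1.3  0.1 -0.3]
[ 0.1 -0.1 -0.4] 11.0083
```

View pics/w3.png

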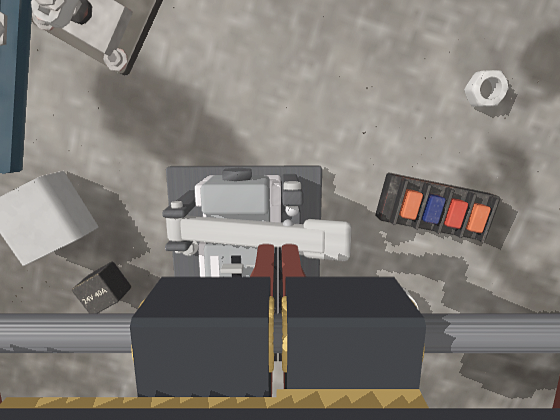

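The keeper has swung down to about 0.2–0.3 rad (tab at pixel 330,240), the detent post is next to it at (291,210), and nothing else moved. Next I press the tab.

```bash
python3 - <<'E'
from station import r
from h import *
r.servo_line(P(29,-61,115),speed=.2)
z=100
r.servo_line(P(29,-61,z),speed=.15)
while z>66:
    z-=2; r.servo_line(P(29,-61,z),speed=.04)
    f=r.sense()["contact_force"];print(z,np.round(f,1),round((r.sense()["tcp_pos"][2]-.182)*1000,1))
    if f[2]>22 and z<72:break
r.wait(.25)
r.servo_line(P(29,-61,110),speed=.2)
r.servo_line(P(-40,-20,240),speed=.3)
r.let_go()
s=r.snapshot("wrist");pickle.dump(s,open("w4.pkl","wb"));cv2.imwrite("pics/w4.png",s["frame"][...,::-1])
print(r.sense()["clock"])
E
```

```text
98 [-0.4  0.3  0. ] 98.4
96 [ 0.5 -0.1 -0.1] 96.1
94 [0.5 0.3 0.6] 93.8
92 [-0.6  0.1 -0.1] 91.7
90 [ 0.  -0.1  0.4] 89.8
88 [0.6 0.4 0.8] 87.8
86 [ 0.8  0.2 -0.2] 85.7
84 [ 0.5 -0.9  0.1] 83.9
82 [-0.8 -1.4  2.8] 82.4
80 [-0.6  0.2  0.4] 79.3
78 [ 0.3 -0.5 -0. ] 77.4
76 [0.6 0.  0.7] 75.7
74 [ 0.3  0.6 -0.8] 73.7
72 [-0.5  0.1  0.3] 71.9
70 [-1.8 -0.8  5.3] 71.2
68 [-4.6 -0.7 11.5] 70.8
66 [-7.2 -2.4 17.7] 70.5
18.5417
```

View pics/w4.png

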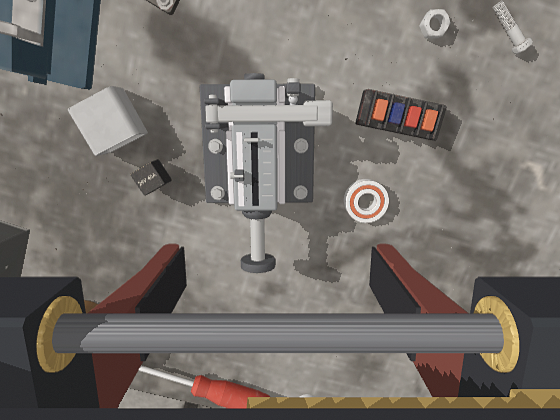

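```bash
python3 - <<'E'
from station import r
from h import *
s=pickle.load(open("w4.pkl","rb"))
loc=lambda p:(Rz.T@(p[:2]-c)*1000).round(1)
print("bearing",loc(onz(s,367,201,.014)),"relay",loc(onz(s,150,178,.033)),"neck",loc(onz(s,250,238,.058)),loc(onz(s,265,238,.058)),"disc",loc(onz(s,258,258,.073)))
r.reach(P(-94,-1.5,120),D)
r.servo_line(P(-94,-1.5,36),speed=.12)
print(np.round(r.sense()["contact_force"],1),r.sense()["tcp_pos"],P(-94,-1.5,36))
r.grab(50);r.wait(.2)
q=r.sense();print(q["opening"],q["gripper_force"],np.round(q["contact_force"],1),q["clock"])
s=r.snapshot("wrist");pickle.dump(s,open("w5.pkl","wb"));cv2.imwrite("pics/w5.png",s["frame"][...,::-1])
E
```

```text
bearing [ -59.2 -117.2] relay [-30.9 109.5] neck [-86.8   7.1] [-86.8  -7.7] disc [-101.9   -1.3]
[ 0.3 -0.4  0.3] [0.48710494 0.22587007 0.21913404] [np.float64(0.48665485661552355), np.float64(0.22574819600929458), 0.218]
0.012746965515224164 49.99681234359741 [-0.7  2.  -0.8] 21.3333
```

View pics/w5.png

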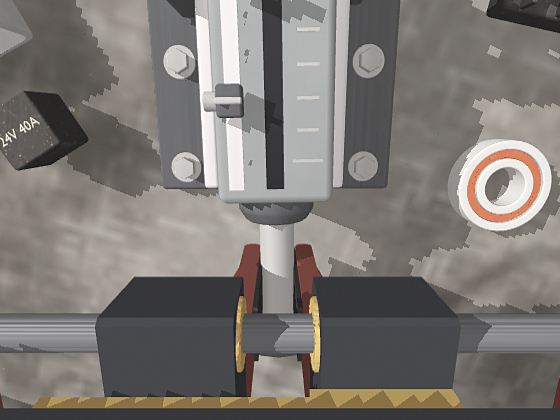

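```bash
python3 - <<'E'
from station import r
from h import *
p0=np.array(r.sense()["tcp_pos"])
for d in (6,14,22,30):
    r.servo_line(P(-94-d,-1.5,36),speed=.04)
    q=r.sense();print(d,(Rz.T@((np.array(q["tcp_pos"])-p0)[:2])*1000).round(1),np.round(q["contact_force"],1),q["gripper_force"].__round__(1))
r.wait(.3);q=r.sense();print((Rz.T@((np.array(q["tcp_pos"])-p0)[:2])*1000).round(1),q["clock"])
s=r.snapshot("wrist");pickle.dump(s,open("w6.pkl","wb"));cv2.imwrite("pics/w6.png",cv2.resize(s["frame"][0:150,180:340],None,fx=4,fy=4,interpolation=cv2.INTER_CUBIC)[...,::-1])
E
```

```text
6 [-5.2 -0.1] [ 7.5  4.5 -3.6] 50.0
14 [-13.   -0.2] [ 9.  4. -4.] 50.0
22 [-20.7  -0.2] [10.8  5.2 -5. ] 50.0
30 [-28.3  -0.3] [12.1  5.8 -5.9] 50.0
[-28.2  -0.3] 23.0333
```

View pics/w6.png

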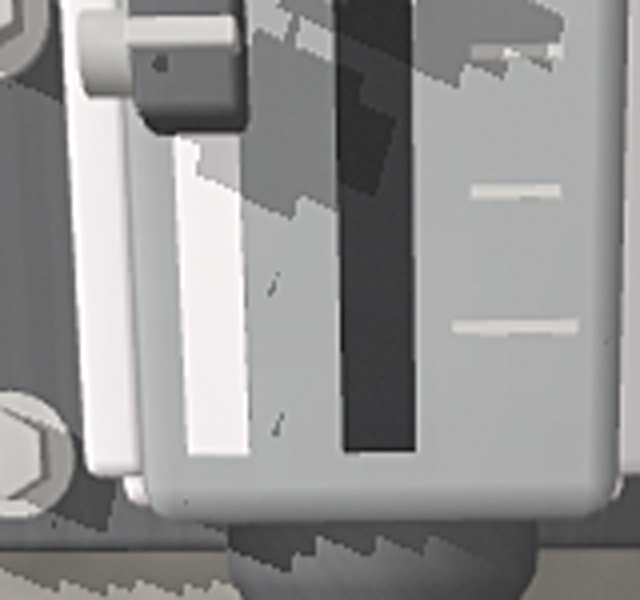

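The rider's ridge is at crop (185,28), so image row 7. The pointer moves with the camera and stays just above the picture edge. I'll return the rod to rest and regrip about 13 mm nearer the gland so that it comes into view.

```bash
python3 - <<'E'
from station import r
from h import *
r.servo_line(P(-94,-1.5,36),speed=.06);r.let_go()
r.servo_line(P(-81,-1.5,36),speed=.05)
r.grab(50);r.wait(.2)
p0=np.array(r.sense()["tcp_pos"]);print(r.sense()["opening"])
r.servo_line(P(-81-33.3,-1.5,36),speed=.04);r.wait(.3)
q=r.sense();print((Rz.T@((np.array(q["tcp_pos"])-p0)[:2])*1000).round(1),np.round(q["contact_force"],1),q["clock"])
s=r.snapshot("wrist");pickle.dump(s,open("w7.pkl","wb"));cv2.imwrite("pics/w7.png",cv2.resize(s["frame"][0:150,180:340],None,fx=4,fy=4,interpolation=cv2.INTER_CUBIC)[...,::-1])
E
```

```text
0.012961511929067753
[-31.5  -0.1] [12.8  4.3 -4.8] 27.9917
```

View pics/w7.png

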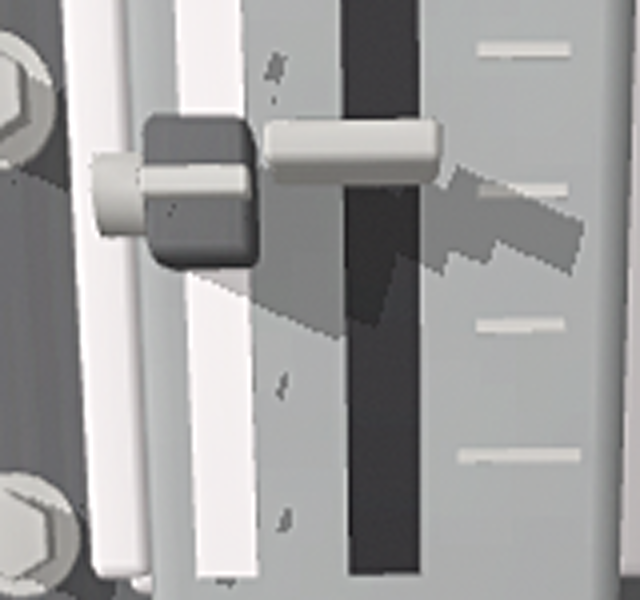

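The pointer's top face is centred at crop row ~137 and the rider's ridge at ~174. At about 13.7 px per mm, the pointer is about 2.7 mm short, so I draw that much more.

```bash
python3 - <<'E'
from station import r
from h import *
r.servo_line(P(-81-36.2,-1.5,36),speed=.03);r.wait(.4)
q=r.sense();print(np.round(q["contact_force"],1),q["gripper_force"],q["clock"])
s=r.snapshot("wrist");cv2.imwrite("pics/w8.png",cv2.resize(s["frame"][0:150,180:340],None,fx=4,fy=4,interpolation=cv2.INTER_CUBIC)[...,::-1])
E
```

```text
[14.6  5.4 -5.7] 49.973514676094055 28.6917
```

View pics/w8.png

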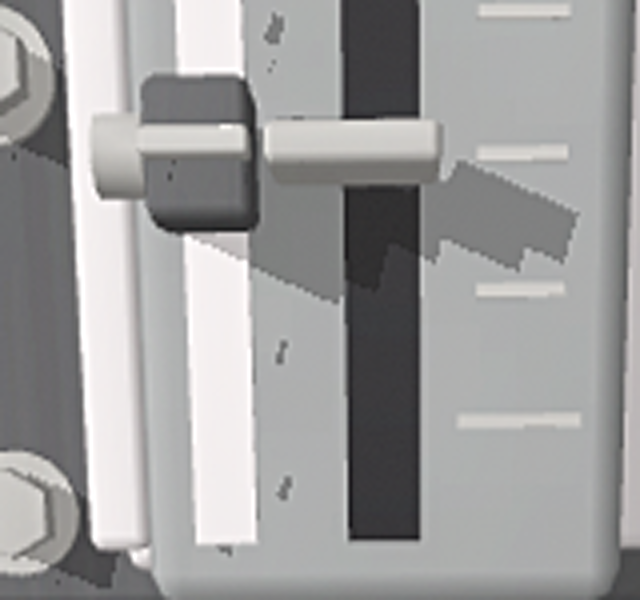

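The ridge (row ~137) and the pointer's top face (row ~137) are now level, and the grip is holding at 50 N. I'm handing it in.

```bash
python3 -c "
from station import r
print(r.hand_in())"
```

```text
the job is handed in; nothing more can be done
None
```

I handed the job in at about 29 s: the keeper is shut past its detent, and the rod is gripped by its neck at 50 N with the pointer level with the rider to within about 1 mm in the last wrist picture; I returned the rod to rest once to regrip it, and no verdict came back.

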